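# Reach over the splash screen and throw the stirrer's slide lever

### The arm

A 6-joint arm with a two-finger parallel gripper is mounted at the origin on the work surface. World frame = base frame: x ahead of the robot, y to its left, z up, the work surface at z = 0. Lengths are in m, angles in rad, forces in N, time in s.
With the tool pointing down it reaches from about 0.35 to 0.875 m from the base axis. Payload 15.5 kg.
Tool frame: the origin (TCP) lies between the finger pads; the fingertips stand 11 mm ahead of it and the grasp point (between the pads) lies 8 mm behind it (arm.tip_reach is the distance from the TCP to the fingertips, in m); z points along the fingers, y is the line along which they close (so a half turn about z gives the same grasp; the last joint's range is limited). The gripper opens to 85 mm and grips with 20 to 120 N. Pads are 22 mm wide; open, the fingers measure 114 mm over their backs; the gripper's body (76 mm by 85 mm) begins 54 mm behind the grasp point. The pads swing forward as they close: fully open they stand 13 mm farther back than shut.
Start: joints at [-1.387, 0.494, 1.345, -0, 1.302, -0.096], TCP at [0.172, -0.601, 0.242] pointing down, gripper open.
Joint ranges: [-2.91, 2.91], [-0.82, 2.16], [0.22, 2.67], [-1.22, 4.37], [0.12, 2.79], [-3.08, 3.08]. Speed limits (rad/s): [1.89, 1.89, 2.57, 3.01, 3.01, 3.01].

### API

Orientations are given as a unit quaternion [w, x, y, z].
In Python, from rig import observe, camera, camera_info, order, arm gives the robot as it stands.
- The arm moves only by the tool move_arm, never from a script. Its argument "plan" is one flat list of numbers, 7 for each row, row after row: the shift along the tool's x, y, z in units of 150 mm (1.0 is 150 mm), then the turn, a rotation vector about the tool's x, y, z in units of 2 rad (1.0 is 2 rad), then the closure, from -1 (fully open) to 1 (shut), so that 0 is half open. A call has 1 to 12 rows; each row is the pose to reach, as a shift and turn from the pose commanded when the call began, along the tool's axes at that moment; what a row does not reach only later rows make up. A row lasts 1/12 s, in which the tool goes at most 41.7 mm and 7.16 degrees, less where a joint would pass 70% of its speed; a pose out of reach is approached as far as the arm can. A call with a number of a shift or a turn outside -1 to 1 is refused whole. A call with a gripper value outside its range is refused whole. The fingers move at their own pace and stop on an object; "grip_force" is the grip in N (left out, the last holds). Time passes only in rows, so rows that repeat a pose let the fingers close. It gives the time, the measured TCP pose, the force, the opening and the grip force at its end, in the units of the state.
- observe(): the state, without advancing time (a new reading comes with each control period).
- camera(name): name is "side" or "top"; returns the picture (480x640x3 uint8, red, green, blue); there is no depth.
- camera_info(name): a dict with "fx", "fy", "cx", "cy" (pixels), "view" (4x4, takes a point from world to camera coordinates). Camera axes: x right, y down, z forward; pixel columns grow to the right and rows downward; lengths in m; the calibration is good to about 2 mm. A picture is of the moment at which its call begins. camera_info takes no time and is no camera call.
- order.close_job(): hands the job in; it is judged then, once.
The state is a dict: "time_s": time; "qpos": joint angles; "joint_vel": joint speeds; "joint_torque": joint torques, N m; "tcp_pos": TCP position; "orientation": TCP orientation; "contact_force": force on the tool from outside, world axes, zero at the start; "wrist_torque": the same for the moment, N m; "width": finger opening in m; "grasp_force": force on a finger pad.
Only numpy, scipy, OpenCV 4.12 (cv2) and the standard library are available. Lean on these libraries where they do the work, as an engineer would, in place of code of your own. Each camera call takes 0.05 s, during which the arm holds its last target. There are 200 camera calls.

### The job

Take the bent-rod reach hook from its cradle, reach over the splash screen with it and draw the black paddle lever behind it all the way towards the screen, touching the lever with nothing but the hook and the screen with nothing at all. Hold it pulled against its stop with a steady 10 N or so for two seconds so that its contacts seat (20 N would break it). Then lay the hook back in its cradle as it was, leaving flask, bottle and beaker where they stand.

Things in the scene. Friction and masses are not known exactly. Their poses are not given: they have to be found in the camera images.
- station: Fixed stirrer station. Origin: on the bench, middle of the foot of the splash screen; x square away from the screen to the lever side (roughly away from the robot), y along the screen, z up. Base plate 8 mm thick, 220 wide, x = -15 to 305. White console 130 wide, x = 35 to 143, top at z = 78. Blue hot plate 170 wide, x = 162 to 302, its white disc's top at z = 82.
- screen: White upright splash screen with an aluminium rim, fixed on the station, same origin and axes as the station: 224 wide (y), 10 thick (20 at its two steel feet), top at z = 140 mm. It may not be touched.
- hook_handle (a point): Centre of the reach hook's grey box handle, 84 long (x), 24 wide (y), 26 tall (z) mm. A 10 mm steel rod runs through it along x: 93 mm back (-x) and 200 ahead (+x), where it bends straight down (-z). Axes are the hook's own: x along the rod to the bend, z up when it lies in the cradle. Weight 150 to 310 g, centre of mass about 30 mm ahead.
- hook_tip (a point): Lower end of the hook's down-bent leg: 200 mm ahead (+x) and 72 mm below (-z) the handle's centre, in the hook's axes. The leg is 10 mm in diameter with a round end.
- seat (a point): Place of the handle's centre when the hook lies in the cradle: 125 mm above the bench, above the middle of the cradle's base. x is the direction in which the hook's bend points, z up. The handle hangs free between the forks with 19 mm of play at each end.
- flask: Conical glass flask, 76 diameter, 95 tall, standing on the hot plate (232 mm from the screen). Origin: centre of its underside.
- wash_bottle: White wash bottle with a bent blue spout, 56 diameter, 150 tall, standing on the bench between station and cradle. Origin: centre of its underside.
- beaker: White beaker, 54 diameter, 70 tall, standing on the bench beyond the wash bottle. Origin: centre of its underside.
- hook: The whole reach hook (handle, rod and leg); origin and axes as hook_handle.
- cradle: Fixed steel cradle, axes as the seat's, origin on the bench 40 mm ahead (+x) of the seat. Base 170 x 100 mm, 12 thick, centred below the seat; two upright V forks of 8 mm steel, 65 mm before and behind the seat along x, carry the rod on either side of the handle. Each V opens upwards, 48 mm wide at the top, its prongs ending 18 mm above the rod's axis.
- lever: Slide lever: black upright paddle 8 thick (x), 44 wide (y), 34 tall (z) mm on a 10 mm stem in a slot of the console top. Origin: the paddle's centre, at z = 103, y = 0 in the station's frame, x 81 to 117 at the start; axes as the station's. The hook pulls on its far (+x) face, behind which 22 mm or more of console top are free.
- paddle (a point): The paddle's centre, as the lever's origin. It slides only along the station's x, with about 3 N of friction, and stays where it is left. Its stop inside the console is nearly rigid and cannot be seen: it differs each time, 24 to 42 mm of travel towards the screen (-x) from the start, where the paddle's centre is 57 to 75 mm from the screen. More than the 3 N of sliding at the hook means the stop.
Things that resemble listed ones, but are neither listed nor needed, are in the scene too. What is meant by the cradle is not brown, and is the larger of those in its own colour.

How it is judged:
On the way, in this order (a step that is already met when the one before it is completed fails the run):
1. the hook is lifted clear of its cradle (z of hook_handle in the frame of seat above 0.04 m), for 0.1 s.
2. the hook, its leg behind the paddle, holds the lever drawn against its stop with 6 to 15 N, for 1 s without a break (x of paddle in the frame of station below 0.078 m and x of hook_tip in the frame of paddle above 0.004 m and contact force between hook and lever between 6 and 15 N), for 1 s.
At the end, for the whole second after the job is handed in: Lever still drawn (paddle's centre under 78 mm from the screen); hook at rest in both forks of the cradle, bend as at the start, leg down within 14 degrees, handle centre within 8 mm of the seat in height and sideways, 24 mm along the rod; flask, bottle and beaker within 15 mm of their starts (x of paddle in the frame of station below 0.078 m and z of hook_handle in the frame of seat between -0.008 and 0.008 m and y of hook_handle in the frame of seat between -0.008 and 0.008 m and x of hook_handle in the frame of seat between -0.024 and 0.024 m and x of hook_tip in the frame of seat above 0.16 m and angle between hook's own z axis and vertical below 0.25 rad and linear speed of hook below 0.02 m/s); the robot touches nothing.
It fails at once if the hook presses the lever with more than 20 N (contact force between hook and lever above 20 N).
It fails at once if the hook touches the screen (over 1 N) (contact force between hook and screen above 1 N).
It fails at once if the robot touches the screen (over 1 N) (contact force between any of the fingers, the arm and screen above 1 N).
It fails at once if the robot touches the lever itself (over 1 N) (contact force between any of the fingers, the arm and lever above 1 N).
It fails at once if the flask, wash bottle or beaker is moved more than 15 mm (distance of any of flask, wash_bottle, beaker from where it was at the start of the episode above 0.015 m).
It also fails if it takes over 72 s, if anything falls off the work surface, if the arm or the gripper's body presses on something with over 40 N, if the wrist force passes 120 N, or if a joint passes its speed limit or range.

## Working session

There is one attempt and no reset: what is moved stays moved. The work goes in short steps, Python scripts to look and compute and a tool call to move; the robot and the scene stay as the last step left them, time stands still between calls to the robot, and variables do not carry over. Pictures are saved under pics/ and viewed, at most 10 in all, crops included, and the job is handed in when it is done.

Besides the shell and the picture viewer there is one more tool, called after "Request:" in YAML: its name, and indented under it one key for each argument. move_arm: Moves the arm, as the interface text tells. Shifts and turns lie within -1 to 1; 1 stands for 150 mm of shift or 2 rad of turn. Its arguments: {"type":"object","properties":{"plan":{"type":"array"},"grip_force":{"type":"number"}},"required":["plan"]}

```bash
mkdir -p pics; ls; python3 - <<'E'
from rig import *
import cv2,json
for n in("side","top"):
    cv2.imwrite(f"pics/{n}0.png",camera(n)[:,:,::-1]); i=camera_info(n); print(n,i)
s=observe();print(s)
E
```

```text
pics
side {'fx': 559.3037374139708, 'fy': 559.3037374139708, 'cx': 323.6842378168162, 'cy': 235.0555175668978, 'view': array([[ 0.98507777, -0.17209177, -0.00249331, -0.60703403],
       [-0.1161902 , -0.65426236, -0.74728883,  0.18943799],
       [ 0.12697098,  0.73642731, -0.66449469,  0.90618881],
       [ 0.        ,  0.        ,  0.        ,  1.        ]])}
top {'fx': 603.5353992588745, 'fy': 603.5353992588745, 'cx': 318.0549086756668, 'cy': 231.4660373773736, 'view': array([[ 0.00893135, -0.99984196,  0.01537131,  0.0668017 ],
       [-0.99209978, -0.0107837 , -0.12498692,  0.63447195],
       [ 0.12513292, -0.01413357, -0.99203931,  1.08917114],
       [ 0.        ,  0.        ,  0.        ,  1.        ]])}
{'time_s': 0.1, 'qpos': array([-1.38750370e+00,  4.94128015e-01,  1.34605460e+00, -2.60909503e-05,
        1.30250622e+00, -9.54674229e-02]), 'joint_vel': array([-0.00089192, -0.00074632, -0.00145519, -0.0024779 ,  0.00086673,
       -0.00050544]), 'joint_torque': array([ 1.39870401e-03, -8.83584738e+01, -3.84564900e+01, -4.77970661e-04,
        5.16173226e-03,  1.31539707e-05]), 'tcp_pos': array([ 0.17193586, -0.60056558,  0.24176048]), 'orientation': array([-5.47014707e-04,  9.90301689e-01,  1.38932589e-01, -3.66253099e-05]), 'contact_force': array([ 0.54767348, -0.39117254, -0.27125185]), 'wrist_torque': array([ 0.00448286, -0.01042891, -0.01410019]), 'grasp_force': 0.0, 'width': 0.08535296632099175}
```

View pics/side0.png

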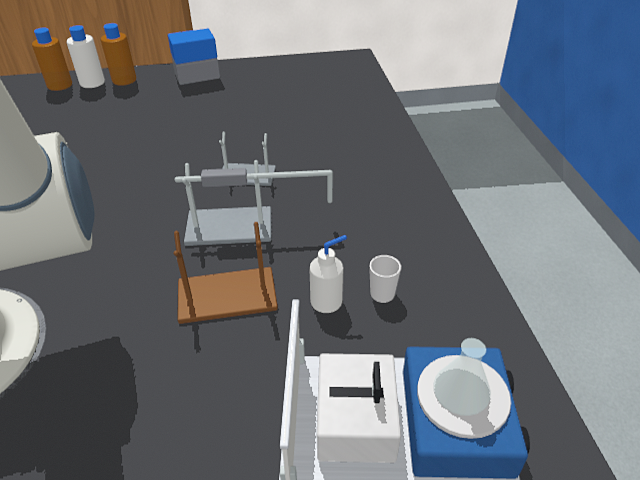

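View pics/top0.png

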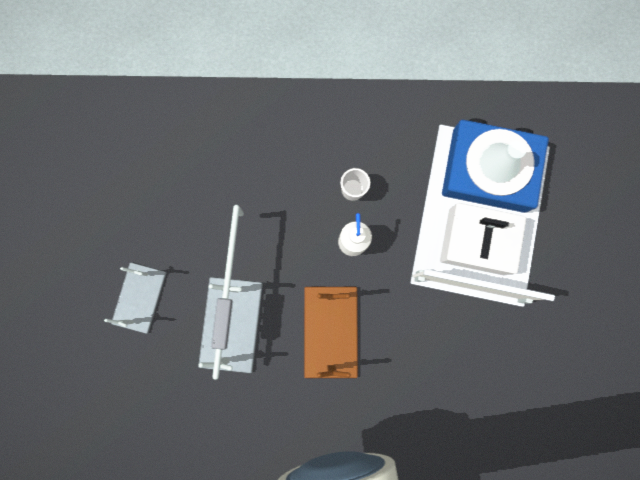

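Candidate cradles in the top view: large grey at (232,325), small grey at (139,298) and brown at (331,332). The large grey one fits, because it isn't brown, is the larger of the two greys, and carries the hook. In the side view, the paddle is at (377,382), the bottle at (327,283), the beaker at (384,279) and the screen at (292,390).

```bash
cat > h.py <<'E'
import numpy as np, cv2
from rig import *
I={n:camera_info(n) for n in("side","top")}
def pl(n,uv,z):
    i=I[n];V=i["view"];R=V[:3,:3];c=-R.T@V[:3,3]
    d=R.T@np.array([(uv[0]-i["cx"])/i["fx"],(uv[1]-i["cy"])/i["fy"],1]);return c+d*(z-c[2])/d[2]
def px(n,p):
    i=I[n];q=i["view"][:3,:3]@p+i["view"][:3,3];return np.array([i["fx"]*q[0]/q[2]+i["cx"],i["fy"]*q[1]/q[2]+i["cy"]])
E
python3 - <<'E'
from h import *
t=cv2.imread("pics/top0.png");s=cv2.imread("pics/side0.png")
cv2.imwrite("pics/c1.png",np.hstack([cv2.resize(t[190:390,190:290],(400,600)[::1] if 0 else (300,600),interpolation=2),cv2.resize(t[120:310,400:560],(500,600),interpolation=2)]))
hsv=cv2.cvtColor(t,cv2.COLOR_BGR2HSV)
def comps(m,off,name,amin=40):
    n,l,st,ce=cv2.connectedComponentsWithStats(m.astype(np.uint8))
    for k in range(1,n):
        if st[k,4]>amin:
            ys,xs=np.nonzero(l==k);r=cv2.minAreaRect(np.c_[xs,ys].astype(np.float32));print(name,ce[k]+off,st[k],r, cv2.boxPoints(r).round(1).tolist())
sub=t[190:390,190:290].astype(int);g=cv2.cvtColor(t[190:390,190:290],cv2.COLOR_BGR2GRAY)
for y,x in((323,221),(250,232),(340,250),(370,216),(300,224)):print(y,x,t[y,x])
print(t[223,494],t[150,460],t[180,432])
m=(hsv[:,:,2]<40);q=np.zeros_like(m);q[210:265,470:520]=m[210:265,470:520];comps(q,0,"lever")
m=(hsv[:,:,0]>100)&(hsv[:,:,1]>150)&(hsv[:,:,2]>80);comps(m,0,"blue",15)
E
```

```text
323 221 [197 192 188]
250 232 [224 227 218]
340 250 [211 206 193]
370 216 [247 249 244]
300 224 [193 188 185]
[38 35 34] [203 121  55] [254 254 253]
lever [491.89583333 223.4375    ] [481 219  24   8  48] ((492.33013916015625, 223.59434509277344), (23.21393585205078, 3.7087349891662598), 15.945395469665527) [[480.70001220703125, 222.1999969482422], [481.70001220703125, 218.60000610351562], [504.0, 225.0], [503.0, 228.60000610351562]]
blue [490.18496787 169.61581447] [ 443  120  105   92 3579] ((495.4808044433594, 165.59616088867188), (95.70467376708984, 78.25033569335938), 11.309932708740234) [[440.8999938964844, 194.60000610351562], [456.20001220703125, 117.80000305175781], [550.0999755859375, 136.60000610351562], [534.7000122070312, 213.3000030517578]]
blue [357.71428571 221.96825397] [356 213   4  22  63] ((357.5, 223.5), (21.0, 3.0), 90.0) [[356.0, 213.0], [359.0, 213.0], [359.0, 234.0], [356.0, 234.0]]
```

View pics/c1.png

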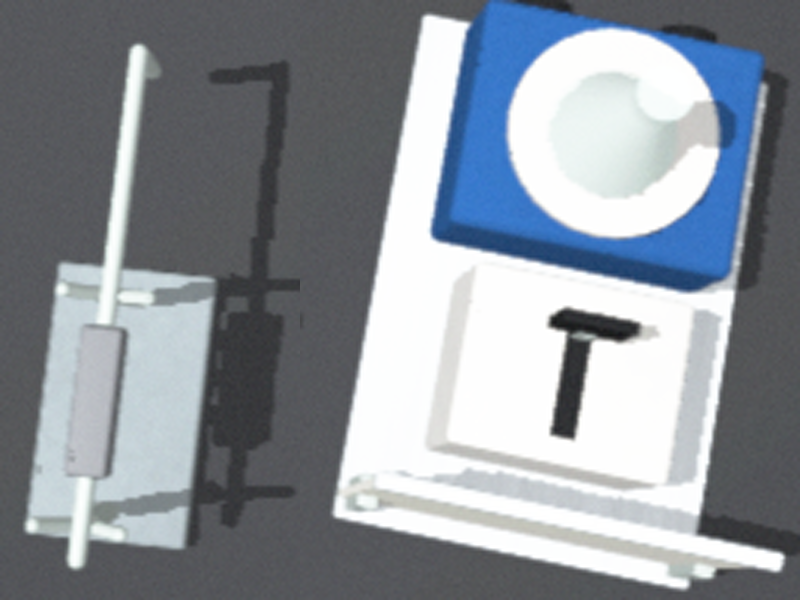

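The crop confirms it: the hook lies in the large grey cradle, with the handle at about (222,323), the bend at (236,206) and the rod end at (215,377). The paddle top is at (495,223), and the screen top runs from about (416,274) to (554,298).

```bash
python3 - <<'E'
from h import *
np.set_printoptions(precision=4,suppress=True)
B=pl("top",(236,206.5),.127);E=pl("top",(215.2,377),.127);H=pl("top",(222,323.3),.138)
d=(B-E)[:2];print("rod",E,B,H,"len",np.hypot(*d),"ang",np.arctan2(d[1],d[0]))
print("H from rod",E[:2]+d*93/293)
bl,tl,br=[pl("top",p,.008) for p in((411.2,283),(440,124.7),(524.8,306.2))]
print("base",bl,tl,br,np.linalg.norm(tl-bl),np.linalg.norm(br-bl))
a1=(tl-bl)[:2];a2=(br-bl)[:2];print("ang",np.arctan2(a1[1],a1[0]),np.arctan2(a2[1],a2[0])+np.pi/2)
x=a1/np.hypot(*a1);mid=(bl+br)[:2]/2;print("origin base",mid+x*.015)
s1=pl("top",(416,274),.14);s2=pl("top",(553.5,297.5),.14);print("screen",s1,s2,np.linalg.norm(s2-s1),(s1+s2)/2,np.arctan2((s2-s1)[1],(s2-s1)[0])+np.pi/2)
print("paddle",pl("top",(494.7,222.8),.12))
# side: screen top edges, paddle
for n,p,z in(("side",(296,302),.14),("side",(378,363),.12),("side",(330,173),.125),("side",(180,180),.125),("side",(378,399),.12)):print(p,pl(n,p,z))
for n,p in(("bottle",(327,308)),("beaker",(384,298))):print(n,pl("side",p,0))
E
```

```text
rod [0.3762 0.2437 0.127 ] [0.6647 0.2166 0.127 ] [0.4651 0.2334 0.138 ] len 0.289782899939709 ang -0.09388140012869492
H from rod [0.4677 0.2351]
base [ 0.5407 -0.1058  0.008 ] [ 0.8526 -0.166   0.008 ] [ 0.4987 -0.322   0.008 ] 0.31765154686514013 0.22021991319390996
ang -0.19059366037503242 -0.19166000084209078
origin base [ 0.5344 -0.2167]
screen [ 0.5504 -0.0918  0.14  ] [ 0.513  -0.3241  0.14  ] 0.23529817096885364 [ 0.5317 -0.2079  0.14  ] -0.15950093443069413
paddle [ 0.6422 -0.2341  0.12  ]
(296, 302) [ 0.5563 -0.1153  0.14  ]
(378, 363) [ 0.6509 -0.2234  0.12  ]
(330, 173) [0.6652 0.2086 0.125 ]
(180, 180) [0.385  0.2357 0.125 ]
(378, 399) [ 0.6377 -0.2762  0.12  ]
bottle [ 0.6195 -0.0146  0.    ]
beaker [ 0.7231 -0.0094  0.    ]
```

Request:
move_arm:
  plan: [0.88,-0.65,-0.4,0,0,0.186,-1,0.88,-0.65,-0.4,0,0,0.186,-1,0.88,-0.65,-0.4,0,0,0.186,-1,0.88,-0.65,-0.4,0,0,0.186,-1,0.88,-0.65,-0.4,0,0,0.186,-1,0.88,-0.65,-0.4,0,0,0.186,-1,0.88,-0.65,-0.4,0,0,0.186,-1,0.88,-0.65,-0.4,0,0,0.186,-1]

```text
time_s: 0.77
tcp_pos: [0.2715, -0.4714, 0.3017]
orientation: [-0.0, 0.999, -0.047, -0.0]
contact_force: [-1.0, -0.4, -0.8]
width: 0.0852
grasp_force: 0.0
```

Request:
move_arm:
  plan: [0.76,-1,0,0,0,0,-1,0.76,-1,0,0,0,0,-1,0.76,-1,0,0,0,0,-1,0.76,-1,0,0,0,0,-1,0.76,-1,0,0,0,0,-1,0.76,-1,0,0,0,0,-1,0.76,-1,0,0,0,0,-1]

```text
time_s: 1.35
tcp_pos: [0.3997, -0.3322, 0.3016]
orientation: [-0.0, 0.999, -0.046, -0.0]
contact_force: [-0.8, -0.8, -0.1]
width: 0.0856
grasp_force: 0.0
```

Request:
move_arm:
  plan: [0.6,-1,0,0,0,0,-1,0.6,-1,0,0,0,0,-1,0.6,-1,0,0,0,0,-1,0.6,-1,0,0,0,0,-1,0.6,-1,0,0,0,0,-1,0.6,-1,0,0,0,0,-1,0.6,-1,0,0,0,0,-1]

```text
time_s: 1.93
tcp_pos: [0.5027, -0.1924, 0.3018]
orientation: [0.0, 0.999, -0.047, -0.0]
contact_force: [-0.7, -0.6, -0.5]
width: 0.0856
grasp_force: 0.0
```

Request:
move_arm:
  plan: [0,-1,0,0,0,0,-1,0,-1,0,0,0,0,-1,0,-1,0,0,0,0,-1,0,-1,0,0,0,0,-1,0,-1,0,0,0,0,-1,0,-1,0,0,0,0,-1]

```text
time_s: 2.43
tcp_pos: [0.5168, -0.0427, 0.3022]
orientation: [0.0, 0.999, -0.047, -0.0]
contact_force: [-0.2, -1.0, 0.5]
width: 0.0856
grasp_force: 0.0
```

Request:
move_arm:
  plan: [-0.2,-1,0,0,0,0,-1,-0.2,-1,0,0,0,0,-1,-0.2,-1,0,0,0,0,-1,-0.2,-1,0,0,0,0,-1,-0.2,-1,0,0,0,0,-1,-0.2,-1,0,0,0,0,-1]

```text
time_s: 2.93
tcp_pos: [0.5014, 0.1093, 0.3022]
orientation: [0.0, 0.999, -0.047, -0.0]
contact_force: [0.6, -0.7, -0.4]
width: 0.0851
grasp_force: 0.0
```

Request:
move_arm:
  plan: [-0.31,-0.81,0.3,0,0,0,-1,-0.31,-0.81,0.3,0,0,0,-1,-0.31,-0.81,0.3,0,0,0,-1,-0.31,-0.81,0.3,0,0,0,-1,-0.31,-0.81,0.3,0,0,0,-1,-0.31,-0.81,0.3,0,0,0,-1]

```text
time_s: 3.43
tcp_pos: [0.467, 0.2341, 0.2571]
orientation: [0.0, 0.999, -0.047, -0.0]
contact_force: [0.5, 0.0, -1.1]
width: 0.0857
grasp_force: 0.0
```

```bash
python3 - <<'E'
from h import *
np.set_printoptions(precision=4,suppress=True)
t=cv2.imread("pics/top0.png",0).astype(int);s=cv2.imread("pics/side0.png",0).astype(int)
# top: rod rows ahead of cradle; side: rod columns ahead of the fork
for v in (220,240,260,325):
    u=np.arange(205,250);r=t[v,u];print("top",v,r.tolist() if v==325 else "", [pl("top",((u[r>140]).mean(),v),z)[:2] for z in(.125,.130)] if v!=325 else "")
for u in(282,300,315):
    v=np.arange(165,190);r=s[v,u];k=v[r>140];print("side",u,k.min(),k.max(),[pl("side",(u,k.mean()),z)[:2] for z in(.12,.125)])
cv2.imwrite("pics/s1.png",cv2.resize(camera("side")[120:260,150:350,::-1],(800,560),interpolation=2))
E
```

```text
top 220  [array([0.6413, 0.2197]), array([0.6406, 0.219 ])]
top 240  [array([0.6066, 0.223 ]), array([0.606 , 0.2224])]
top 260  [array([0.5721, 0.2255]), array([0.5717, 0.2249])]
top 325 [202, 208, 210, 209, 208, 206, 205, 204, 192, 182, 190, 190, 194, 191, 190, 188, 189, 190, 189, 186, 189, 169, 138, 106, 136, 185, 204, 204, 206, 204, 206, 205, 205, 204, 204, 208, 208, 205, 206, 205, 206, 208, 204, 205, 206] 
side 282 172 176 [array([0.5757, 0.2284]), array([0.5751, 0.2214])]
side 300 171 175 [array([0.61  , 0.2256]), array([0.6091, 0.2186])]
side 315 170 174 [array([0.6387, 0.2238]), array([0.6377, 0.2168])]
```

View pics/s1.png

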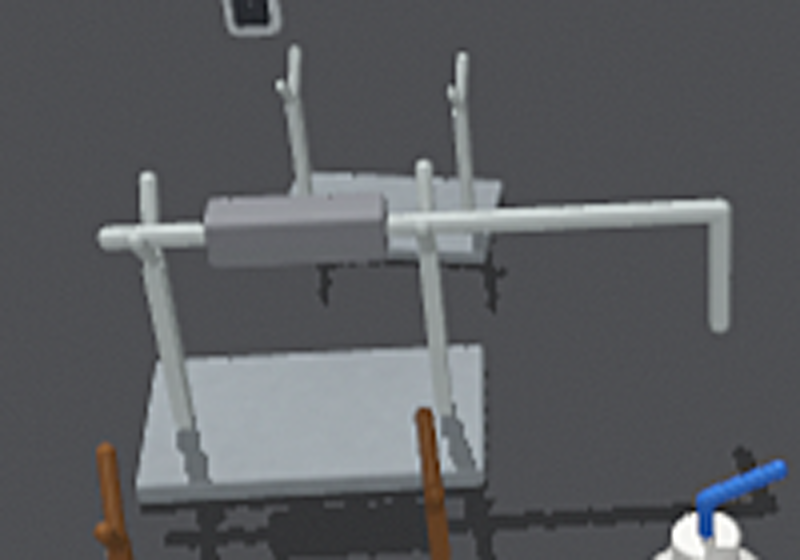

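The side crop shows the hook resting level in the large grey cradle's forks, with the handle centre at about (224,178) and the leg tip at (330,202). The open gripper sits above it. I'll descend and close.

Request:
move_arm:
  plan: [0,0,0.93,0,0,0,-1,0,0,0.93,0,0,0,-1,0,0,0.93,0,0,0,-1,0,0,0.93,0,0,0,-1,0,0,0.93,0,0,0,-1,0,0,0.93,0,0,0,-1,0,0,0.93,0,0,0,-1]

```text
time_s: 4.07
tcp_pos: [0.4677, 0.2351, 0.1194]
orientation: [-0.0, 0.999, -0.047, 0.001]
contact_force: [0.5, -0.5, 0.6]
width: 0.0853
grasp_force: 0.0
```

Request:
move_arm:
  plan: [0,0,0,0,0,0,0.2,0,0,0,0,0,0,0.3,0,0,0,0,0,0,0.4,0,0,0,0,0,0,0.5,0,0,0,0,0,0,0.7,0,0,0,0,0,0,1,0,0,0,0,0,0,1,0,0,0,0,0,0,1,0,0,0,0,0,0,1,0,0,0,0,0,0,1]
  grip_force: 60

```text
time_s: 4.9
tcp_pos: [0.4661, 0.2349, 0.1181]
orientation: [0.001, 0.999, -0.046, 0.0]
contact_force: [-0.8, -9.4, 8.9]
width: 0.0234
grasp_force: 58.9
```

Request:
move_arm:
  plan: [0,0,0,0,0,0,1,0,0,0,0,0,0,1,0,0,0,0,0,0,1,0,0,0,0,0,0,1,0,0,0,0,0,0,1,0,0,0,0,0,0,1]
  grip_force: 120

```text
time_s: 5.4
tcp_pos: [0.4661, 0.2348, 0.1181]
orientation: [0.001, 0.999, -0.046, 0.0]
contact_force: [-0.7, -10.6, 8.2]
width: 0.0221
grasp_force: 117.3
```

Request:
move_arm:
  plan: [0,0,-0.15,0,0,0,1,0,0,-0.4,0,0,0,1,0,0,-0.6,0,0,0,1,0,0,-0.8,0,0,0,1,0,0,-1,0,0,0,1,0,0,-1,0,0,0,1,0,0,-1,0,0,0,1,0,0,-1,0,0,0,1]

```text
time_s: 6.07
tcp_pos: [0.4656, 0.2355, 0.2669]
orientation: [0.0, 0.999, -0.047, -0.001]
contact_force: [0.4, -0.3, -4.0]
width: 0.0223
grasp_force: 118.3
```

```bash
python3 - <<'E'
from h import *
s=observe();print(s["tcp_pos"],s["contact_force"],s["wrist_torque"],s["width"],s["orientation"])
a=camera("top");b=camera("side")
cv2.imwrite("pics/l1.png",np.hstack([cv2.resize(b[60:300,150:410,::-1],(400,370)),cv2.resize(a[150:400,150:400,::-1],(370,370))]))
E
```

```text
[0.46556923 0.23553715 0.26688957] [ 0.38734478 -0.29520452 -4.00925224] [0.01310134 0.11888476 0.00721019] 0.022285328664864025 [ 2.25051899e-04  9.98916417e-01 -4.65358061e-02 -5.99417535e-04]
```

View pics/l1.png

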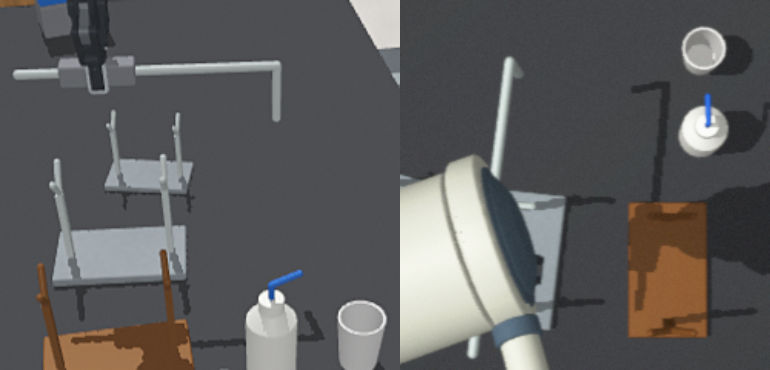

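The hook is lifted level and clear of the forks. I'll carry it high above the bottle (top z 0.15) to the station.

Request:
move_arm:
  plan: [0.03,0.32,-0.2,0,0,0,1,0.06,0.64,-0.3,0,0,0,1,0.09,0.97,-0.3,0,0,0,1,0.09,0.97,-0.3,0,0,0,1,0.09,0.97,-0.3,0,0,0,1,0.09,0.97,-0.3,0,0,0,1]

```text
time_s: 6.67
tcp_pos: [0.4658, 0.0883, 0.3119]
orientation: [0.0, 0.999, -0.048, -0.001]
contact_force: [-0.2, 0.6, -2.3]
width: 0.0226
grasp_force: 119.0
```

Request:
move_arm:
  plan: [0.03,0.25,0,0,0,0,1,0.05,0.5,0,0,0,0,1,0.07,0.75,0,0,0,0,1,0.09,0.97,0,0,0,0,1,0.09,0.97,0,0,0,0,1,0.09,0.97,0,0,0,0,1]

```text
time_s: 7.17
tcp_pos: [0.4659, -0.057, 0.3118]
orientation: [-0.0, 0.999, -0.048, -0.001]
contact_force: [-0.1, 1.0, -3.1]
width: 0.0226
grasp_force: 119.4
```

Request:
move_arm:
  plan: [0.03,0.25,0,0,0,0.012,1,0.05,0.5,0,0,0,0.024,1,0.07,0.75,0,0,0,0.036,1,0.09,0.97,0,0,0,0.049,1,0.09,0.97,0,0,0,0.049,1,0.09,0.97,0,0,0,0.049,1,0.09,0.97,0,0,0,0.049,1]

```text
time_s: 7.75
tcp_pos: [0.4661, -0.2012, 0.3121]
orientation: [-0.001, 0.995, -0.095, -0.001]
contact_force: [-0.2, 0.6, -2.5]
width: 0.0222
grasp_force: 119.7
```

```bash
python3 - <<'E'
from h import *
s=observe();print(s["tcp_pos"],s["contact_force"],s["wrist_torque"],s["width"],s["orientation"])
a=camera("top")[:,:,::-1];b=camera("side")[:,:,::-1]
cv2.imwrite("pics/t2.png",a);cv2.imwrite("pics/s2.png",b)
cv2.imwrite("pics/l2.png",np.hstack([cv2.resize(b[200:480,220:500],(400,400),interpolation=2),cv2.resize(a[120:320,400:600],(400,400),interpolation=2)]))
E
```

```text
[ 0.46606936 -0.20115482  0.31210547] [-0.15256895  0.56159255 -2.51499072] [ 0.01832724  0.08566587 -0.04083627] 0.022248604260421218 [-5.66091952e-04  9.95490818e-01 -9.48542670e-02 -6.14861571e-04]
```

View pics/l2.png

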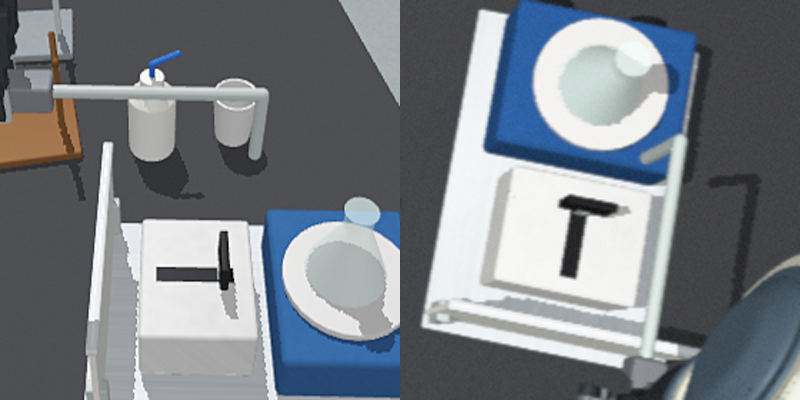

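The hook is now over the station. The leg tip is at (399,309) in the side view and (524,199) in the top view. The bend is at (539.5,190) in the top view, and the paddle is untouched.

```bash
cat >> h.py <<'E'
def tri(u1,u2):
    A=[];b=[]
    for n,uv in(("side",u1),("top",u2)):
        i=I[n];V=i["view"]
        for k,(f,c) in enumerate(((i["fx"],i["cx"]),(i["fy"],i["cy"]))):
            r=V[k]*f-(uv[k]-c)*V[2];A.append(r[:3]);b.append(-r[3])
    return np.linalg.lstsq(np.array(A),np.array(b),rcond=None)[0]
O=np.array([.5344,-.2167]);X=np.array([np.cos(.191),-np.sin(.191)]);Y=np.array([np.sin(.191),np.cos(.191)])
def st(p): return np.array([(p[:2]-O)@X,(p[:2]-O)@Y])*1000
E
python3 - <<'E'
from h import *
np.set_printoptions(precision=4,suppress=True)
t=tri((399.2,308),(525,198.5));print("tip",t,st(t))
bd=tri((220+264*.7,200+91*.7),(539.5,190));print("bend",bd,st(bd))
s=observe();p=s["tcp_pos"];print("tcp",st(p));x,y=X,Y
pred=p[:2]+.2*X;print("pred tip",pred,st(pred))
b=cv2.imread("pics/s2.png",0);a=cv2.imread("pics/t2.png",0)
# paddle in both: top centre
print("pad",st(tri((377.7,363.5),(489.5,220.5))),st(pl("top",(494.7,222.8),.12)))
pc=tri((220+224*.7,200+262*.7),(494.7,222.8));print(pc,st(pc))
for q in((541.,0),):pass
# screen side: top near/far corners in side image
print("scr far corner top",st(pl("side",(220+108*.7,200+144*.7),.14)))
print([ (k,st(pl("top",k,.14))) for k in((416,274),(553.5,297.5))])
E
```

```text
tip [ 0.6625 -0.2419  0.2492] [130.5478  -0.3861]
bend [ 0.6629 -0.2384  0.3174] [130.3069   3.1045]
tcp [-70.0575   2.5031]
pred tip [ 0.6625 -0.2389] [129.9425   2.5031]
pad [112.9694  13.4146] [109.1424   3.3975]
[ 0.6457 -0.2406  0.0992] [113.8162  -2.3538]
scr far corner top [  1.5534 105.9771]
[((416, 274), array([ -8.0163, 125.7141])), ((553.5, 297.5), array([  -0.6058, -109.4673]))]
```

Request:
move_arm:
  plan: [0.02,0.01,0.1,0,0,0,1,0.02,0.01,0.25,0,0,0,1,0.02,0.01,0.4,0,0,0,1,0.02,0.01,0.55,0,0,0,1,0.02,0.01,0.7,0,0,0,1,0.02,0.01,0.8,0,0,0,1,0.02,0.01,0.9,0,0,0,1,0.02,0.01,1,0,0,0,1,0.02,0.01,1,0,0,0,1,0.02,0.01,1,0,0,0,1]

```text
time_s: 8.68
tcp_pos: [0.4685, -0.2036, 0.1627]
orientation: [-0.0, 0.996, -0.095, -0.001]
contact_force: [0.6, -0.2, -1.7]
width: 0.0222
grasp_force: 119.7
```

```bash
python3 - <<'E'
from h import *
s=observe();print(s["tcp_pos"],st(s["tcp_pos"]),s["contact_force"],s["wrist_torque"],s["contact_force"][:2]@X)
a=camera("top")[:,:,::-1];b=camera("side")[:,:,::-1]
cv2.imwrite("pics/l3.png",np.hstack([cv2.resize(b[280:440,280:440],(400,400),interpolation=2),cv2.resize(a[160:320,420:580],(400,400),interpolation=2)]))
E
```

```text
[ 0.46849285 -0.20361028  0.16266247] [-67.1935843    0.33981497] [ 0.57274114 -0.16414283 -1.72112981] [0.00634902 0.03010158 0.02717294] 0.5934867840784703
```

View pics/l3.png

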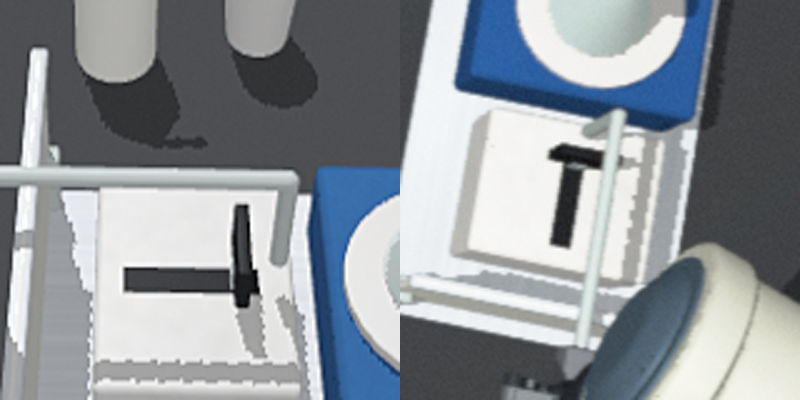

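Request:
move_arm:
  plan: [-0.03,0,0,0,0,0,1,-0.06,0,0,0,0,0,1,-0.08,0,0,0,0,0,1,-0.1,0,0,0,0,0,1,-0.12,0,0,0,0,0,1,-0.14,0,0,0,0,0,1,-0.16,0,0,0,0,0,1,-0.18,0,0,0,0,0,1,-0.2,0,0,0,0,0,1,-0.2,0,0,0,0,0,1]

```text
time_s: 9.62
tcp_pos: [0.4385, -0.1989, 0.1628]
orientation: [-0.0, 0.995, -0.096, -0.0]
contact_force: [1.1, -0.1, -1.2]
width: 0.0224
grasp_force: 119.8
```

Request:
move_arm:
  plan: [-0.01,0,0,0,0,0,1,-0.02,0,0,0,0,0,1,-0.03,0,0,0,0,0,1,-0.04,0,0,0,0,0,1,-0.05,0,0,0,0,0,1,-0.06,0,0,0,0,0,1,-0.07,0,0,0,0,0,1,-0.08,0,0,0,0,0,1,-0.09,0,0,0,0,0,1,-0.09,0,0,0,0,0,1]

```text
time_s: 10.45
tcp_pos: [0.4254, -0.1963, 0.1628]
orientation: [-0.0, 0.995, -0.095, -0.0]
contact_force: [1.2, -0.3, -2.3]
width: 0.0223
grasp_force: 119.7
```

```bash
python3 - <<'E'
from h import *
s=observe();print(s["tcp_pos"],st(s["tcp_pos"]),s["contact_force"],s["wrist_torque"],s["contact_force"][:2]@X)
E
```

```text
[ 0.4254257  -0.19634001  0.16276059] [-110.85775009   -0.69802748] [ 1.16834411 -0.273012   -2.34642083] [-0.04688696 -0.20664772  0.00687274] 1.1989264549451815
```

Request:
move_arm:
  plan: [-0.004,0,0,0,0,0,1,-0.008,0,0,0,0,0,1,-0.012,0,0,0,0,0,1,-0.012,0,0,0,0,0,1]

```text
time_s: 10.78
tcp_pos: [0.424, -0.1961, 0.1628]
orientation: [0.0, 0.995, -0.095, 0.0]
contact_force: [2.9, -0.3, -2.8]
width: 0.022
grasp_force: 119.7
```

Request:
move_arm:
  plan: [-0.004,0,0,0,0,0,1,-0.008,0,0,0,0,0,1,-0.01,0,0,0,0,0,1,-0.01,0,0,0,0,0,1]

```text
time_s: 11.12
tcp_pos: [0.4225, -0.1958, 0.1628]
orientation: [-0.0, 0.995, -0.095, -0.0]
contact_force: [2.4, -0.2, -3.1]
width: 0.0219
grasp_force: 119.7
```

```bash
cat > f.py <<'E'
from h import *
s=observe();w=s["wrist_torque"];print(s["time_s"],st(s["tcp_pos"]).round(2),"Fx",s["contact_force"][:2]@X,"Ty",w[:2]@Y)
E
python3 f.py
```

```text
11.1167 [-113.83   -0.72] Fx 2.4334226923183717 Ty -0.4621422716562563
```

Request:
move_arm:
  plan: [-0.004,0,0,0,0,0,1,-0.008,0,0,0,0,0,1,-0.01,0,0,0,0,0,1,-0.01,0,0,0,0,0,1]

```text
time_s: 11.45
tcp_pos: [0.421, -0.1955, 0.1628]
orientation: [-0.0, 0.995, -0.095, -0.0]
contact_force: [2.8, 0.1, -2.9]
width: 0.0223
grasp_force: 119.7
```

```bash
python3 f.py
```

```text
11.45 [-115.36   -0.72] Fx 2.6967085549024343 Ty -0.41011099125336936
```

Request:
move_arm:
  plan: [-0.004,0,0,0,0,0,1,-0.008,0,0,0,0,0,1,-0.008,0,0,0,0,0,1,-0.008,0,0,0,0,0,1]

```text
time_s: 11.78
tcp_pos: [0.4198, -0.1952, 0.1628]
orientation: [-0.0, 0.995, -0.095, -0.0]
contact_force: [1.9, -0.3, -2.1]
width: 0.0222
grasp_force: 119.7
```

```bash
python3 f.py
```

```text
11.7833 [-116.58   -0.68] Fx 1.8812793483239432 Ty -0.3754568110679695
```

Request:
move_arm:
  plan: [-0.004,0,0,0,0,0,1,-0.008,0,0,0,0,0,1,-0.008,0,0,0,0,0,1,-0.008,0,0,0,0,0,1]

```text
time_s: 12.12
tcp_pos: [0.4187, -0.195, 0.1628]
orientation: [-0.0, 0.995, -0.095, -0.0]
contact_force: [2.6, 0.4, -3.8]
width: 0.0222
grasp_force: 119.7
```

```bash
python3 f.py
```

```text
12.1167 [-117.73   -0.7 ] Fx 2.471027226049456 Ty -0.4602604621774296
```

Request:
move_arm:
  plan: [-0.004,0,0,0,0,0,1,-0.008,0,0,0,0,0,1,-0.008,0,0,0,0,0,1,-0.008,0,0,0,0,0,1]

```text
time_s: 12.45
tcp_pos: [0.4186, -0.1953, 0.163]
orientation: [0.0, 0.995, -0.095, 0.001]
contact_force: [10.9, -1.2, -6.9]
width: 0.0223
grasp_force: 119.1
```

```bash
python3 f.py
```

```text
12.45 [-117.79   -0.94] Fx 10.970054058403107 Ty -1.304835923703537
```

Request:
move_arm:
  plan: [0,0,0,0,0,0,1,0,0,0,0,0,0,1,0,0,0,0,0,0,1,0,0,0,0,0,0,1]

```text
time_s: 12.78
tcp_pos: [0.4185, -0.1953, 0.1629]
orientation: [0.0, 0.995, -0.095, 0.001]
contact_force: [8.7, -1.7, -5.8]
width: 0.0224
grasp_force: 119.1
```

```bash
python3 f.py
```

```text
12.7833 [-117.82   -0.94] Fx 8.92124849762534 Ty -1.377480506622923
```

Request:
move_arm:
  plan: [0,0,0,0,0,0,1,0,0,0,0,0,0,1,0,0,0,0,0,0,1,0,0,0,0,0,0,1,0,0,0,0,0,0,1,0,0,0,0,0,0,1,0,0,0,0,0,0,1,0,0,0,0,0,0,1,0,0,0,0,0,0,1,0,0,0,0,0,0,1,0,0,0,0,0,0,1,0,0,0,0,0,0,1]

```text
time_s: 13.78
tcp_pos: [0.4186, -0.1953, 0.163]
orientation: [0.0, 0.995, -0.095, 0.001]
contact_force: [10.3, -0.6, -6.2]
width: 0.0222
grasp_force: 119.1
```

Request:
move_arm:
  plan: [0,0,0,0,0,0,1,0,0,0,0,0,0,1,0,0,0,0,0,0,1,0,0,0,0,0,0,1,0,0,0,0,0,0,1,0,0,0,0,0,0,1,0,0,0,0,0,0,1,0,0,0,0,0,0,1,0,0,0,0,0,0,1,0,0,0,0,0,0,1,0,0,0,0,0,0,1,0,0,0,0,0,0,1]

```text
time_s: 14.78
tcp_pos: [0.4186, -0.1953, 0.163]
orientation: [0.0, 0.995, -0.095, 0.001]
contact_force: [9.2, -1.0, -6.6]
width: 0.022
grasp_force: 119.1
```

```bash
python3 f.py
```

```text
14.7833 [-117.8    -0.93] Fx 9.266494709665649 Ty -1.3005040413819773
```

Request:
move_arm:
  plan: [0.01,0,0,0,0,0,1,0.02,0,0,0,0,0,1,0.04,0,0,0,0,0,1,0.07,0,0,0,0,0,1,0.08,0,0,0,0,0,1,0.08,0,0,0,0,0,1]

```text
time_s: 15.28
tcp_pos: [0.4298, -0.1973, 0.1627]
orientation: [0.0, 0.995, -0.095, 0.0]
contact_force: [-0.8, -0.0, -2.4]
width: 0.0225
grasp_force: 119.7
```

Request:
move_arm:
  plan: [0,0,-0.1,0,0,0,1,0,0,-0.25,0,0,0,1,0,0,-0.45,0,0,0,1,0,0,-0.65,0,0,0,1,0,0,-0.85,0,0,0,1,0,0,-1,0,0,0,1,0,0,-1,0,0,0,1,0,0,-1,0,0,0,1]

```text
time_s: 15.95
tcp_pos: [0.4295, -0.1973, 0.3134]
orientation: [0.0, 0.995, -0.095, 0.001]
contact_force: [-0.6, 0.6, -4.4]
width: 0.0221
grasp_force: 119.8
```

```bash
cat >g.py <<'E'
from h import *
import sys
from scipy.spatial.transform import Rotation as R
s=observe();w,*v=s["orientation"];r=R.from_quat([*v,w]);tg=np.array([float(a) for a in sys.argv[1:4]])
print(s["tcp_pos"],r.as_matrix()[:,2],"yaw",np.arctan2(*r.as_matrix()[[1,0],0]),"units",r.inv().apply(tg-s["tcp_pos"])/.15)
E
python3 g.py .466 -.05 .312
python3 - <<'E'
from h import *
a=camera("top")[:,:,::-1];b=camera("side")[:,:,::-1]
cv2.imwrite("pics/l4.png",np.hstack([cv2.resize(b[200:480,220:500],(400,400),interpolation=2),cv2.resize(a[120:320,400:600],(400,400),interpolation=2)]))
E
```

```text
[ 0.42954216 -0.19725795  0.31343316] [ 0.0016283  -0.00104409 -0.99999813] yaw -0.19115068571020682 units [ 0.05209241 -1.01002271  0.00892515]
```

View pics/l4.png

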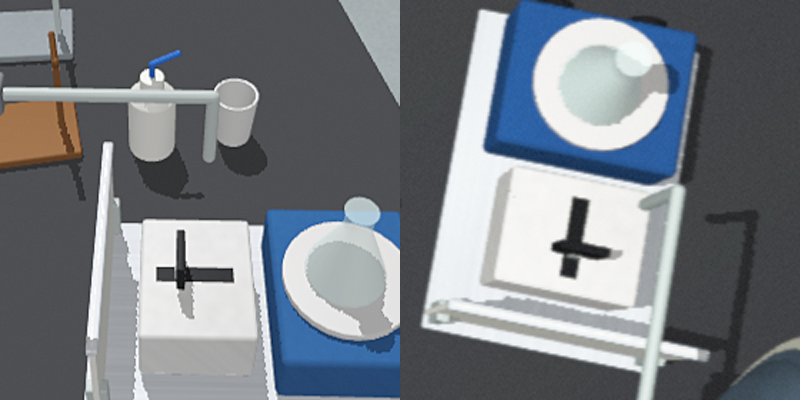

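The lever stays drawn: the paddle has moved to mid-slot, at (181,260) in the side crop. The hook is still level, so I'm carrying it back.

Request:
move_arm:
  plan: [0.01,-0.2,0,0,0,-0.012,1,0.02,-0.45,0,0,0,-0.024,1,0.04,-0.7,0,0,0,-0.036,1,0.05,-0.9,0,0,0,-0.049,1,0.05,-1,0,0,0,-0.049,1,0.05,-1,0,0,0,-0.049,1,0.05,-1,0,0,0,-0.049,1]

```text
time_s: 16.63
tcp_pos: [0.4647, -0.0505, 0.3115]
orientation: [-0.0, 0.999, -0.046, -0.001]
contact_force: [0.2, -0.6, -3.0]
width: 0.0224
grasp_force: 119.7
```

Request:
move_arm:
  plan: [-0.03,-0.25,0,0,0,0,1,-0.05,-0.5,0,0,0,0,1,-0.07,-0.75,0,0,0,0,1,-0.09,-0.97,0,0,0,0,1,-0.09,-0.97,0,0,0,0,1,-0.09,-0.97,0,0,0,0,1]

```text
time_s: 17.13
tcp_pos: [0.465, 0.0954, 0.3119]
orientation: [0.0, 0.999, -0.046, -0.001]
contact_force: [-0.5, -0.6, -2.1]
width: 0.0226
grasp_force: 119.8
```

```bash
python3 g.py .466 .2345 .267
```

```text
[0.46495712 0.09538492 0.31194796] [-1.51824059e-03 -2.74710174e-04 -9.99998810e-01] yaw -0.0912550843600554 units [-0.07714643 -0.92433194  0.29938736]
```

Request:
move_arm:
  plan: [-0.02,-0.25,0.1,0,0,0,1,-0.04,-0.5,0.2,0,0,0,1,-0.06,-0.75,0.3,0,0,0,1,-0.077,-0.922,0.3,0,0,0,1,-0.077,-0.922,0.3,0,0,0,1,-0.077,-0.922,0.3,0,0,0,1,-0.077,-0.922,0.3,0,0,0,1]

```text
time_s: 17.72
tcp_pos: [0.467, 0.2321, 0.2674]
orientation: [0.0, 0.999, -0.047, -0.0]
contact_force: [0.5, 0.6, -2.3]
width: 0.0223
grasp_force: 119.8
```

```bash
python3 g.py .466 .2342 .118
```

```text
[0.46695792 0.2321494  0.26740228] [-6.95644598e-04 -7.69909651e-04 -9.99999462e-01] yaw -0.09420517228981312 units [-0.00702608 -0.01383797  0.99600858]
```

Request:
move_arm:
  plan: [-0.005,-0.013,0.2,0,0,0,1,-0.005,-0.013,0.4,0,0,0,1,-0.005,-0.013,0.6,0,0,0,1,-0.005,-0.013,0.75,0,0,0,1,-0.005,-0.013,0.85,0,0,0,1,-0.005,-0.013,0.93,0,0,0,1,-0.005,-0.013,0.96,0,0,0,1,-0.005,-0.013,0.96,0,0,0,1]

```text
time_s: 18.38
tcp_pos: [0.4661, 0.2342, 0.1232]
orientation: [0.0, 0.999, -0.047, -0.001]
contact_force: [-1.9, 0.2, -2.8]
width: 0.0223
grasp_force: 120.1
```

```bash
python3 g.py .466 .2342 .118;python3 -c "
from h import *
print(observe()['contact_force'])"
```

```text
[0.46612839 0.23416113 0.12319962] [-1.33320343e-03 -6.59484614e-04 -9.99998894e-01] yaw -0.09495562008882574 units [-0.00083283 -0.00020396  0.0346651 ]
[-1.85927735  0.22358717 -2.81206477]
```

Not in contact yet. I'll lower to the seat height, check the force, then open slowly.

Request:
move_arm:
  plan: [0,0,0.01,0,0,0,1,0,0,0.02,0,0,0,1,0,0,0.03,0,0,0,1,0,0,0.03,0,0,0,1]

```text
time_s: 18.72
tcp_pos: [0.4665, 0.2355, 0.1197]
orientation: [-0.0, 0.999, -0.047, 0.001]
contact_force: [1.0, -3.0, -0.1]
width: 0.0226
grasp_force: 120.1
```

Request:
move_arm:
  plan: [0,0,0,0,0,0,0.4,0,0,0,0,0,0,0.35,0,0,0,0,0,0,0.3,0,0,0,0,0,0,0.2,0,0,0,0,0,0,0.1,0,0,0,0,0,0,0,0,0,0,0,0,0,-0.3,0,0,0,0,0,0,-0.6,0,0,0,0,0,0,-1,0,0,0,0,0,0,-1,0,0,0,0,0,0,-1,0,0,0,0,0,0,-1]

```text
time_s: 19.72
tcp_pos: [0.4662, 0.2356, 0.1193]
orientation: [-0.0, 0.999, -0.047, 0.0]
contact_force: [-0.3, 0.4, -0.6]
width: 0.0854
grasp_force: 0.0
```

Request:
move_arm:
  plan: [0,0,-0.15,0,0,0,-1,0,0,-0.35,0,0,0,-1,0,0,-0.6,0,0,0,-1,0,0,-0.8,0,0,0,-1,0,0,-1,0,0,0,-1,0,0,-1,0,0,0,-1,0,0,-1,0,0,0,-1,0,0,-1,0,0,0,-1,0,0,-1,0,0,0,-1,0,0,-1,0,0,0,-1]

```text
time_s: 20.55
tcp_pos: [0.4656, 0.2354, 0.2681]
orientation: [0.0, 0.999, -0.047, -0.001]
contact_force: [-0.0, 0.2, -0.6]
width: 0.0851
grasp_force: 0.0
```

```bash
python3 - <<'E'
from h import *
b=camera("side")[:,:,::-1];s0=cv2.imread("pics/side0.png")
cv2.imwrite("pics/f.png",np.hstack([cv2.resize(s0[120:400,150:430],(400,400)),cv2.resize(b[120:400,150:430],(400,400))]))
s=observe();print(s["time_s"],s["tcp_pos"])
E
```

```text
20.6 [0.46573668 0.23546135 0.26828424]
```

View pics/f.png

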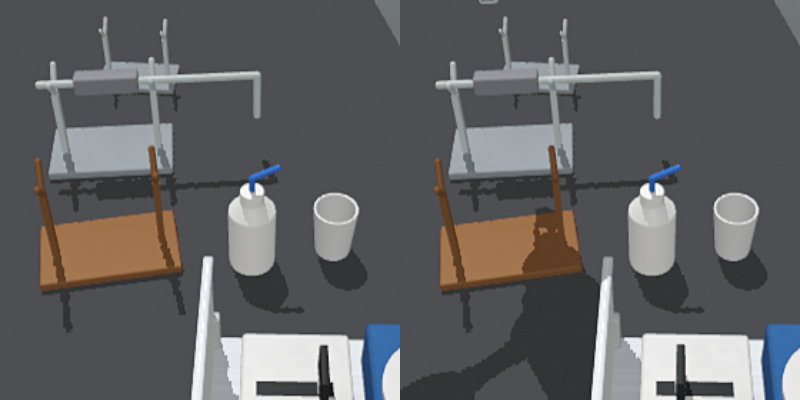

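The before and after crops match: the hook lies as it did at the start, the bottle and beaker haven't moved, and the lever is drawn.

```bash
python3 -c "
from rig import *
print(order.close_job())"
```

```text
the job is handed in; nothing more can be done
None
```

I handed the job in at about 20.6 s: the hook held the lever against its stop at about 10 N for 2.3 s, then went back in its cradle as it was; the lever is still drawn and the flask, bottle and beaker look unmoved, but no verdict came back.

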